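Stack the square tumblers in the basin-side holder

ROBOT

A 7-joint arm with a two-finger parallel gripper is mounted at the origin on the work surface. World frame = base frame: x ahead of the robot, y to its left, z up, the work surface at z = 0. Lengths are in mm, angles in rad, forces in N, time in s.
With the tool pointing down it reaches from about 400 to 900 mm from the base axis. Payload 5.6 kg.
Tool frame: the origin (TCP) lies on the mounting face of the last link; the fingertips stand 190 mm ahead of it and the grasp point (between the pads) lies 171 mm ahead of it; z points along the fingers, y is the line along which they close (so a half turn about z gives the same grasp; the last joint's range is limited). The gripper opens to 92 mm and grips with 3 to 60 N. Pads are 20 mm wide; open, the fingers measure 128 mm over their backs; the gripper's body (75 mm by 189 mm) begins 69 mm behind the grasp point.
Start: joints at [1.251, 0.468, -0.012, 1.603, 0.006, 1.071, -0.056], TCP at [177.594, -625.27, 404.692] pointing down, gripper open.
Joint ranges: [-2.53, 2.53], [-0.31, 2.02], [-1.57, 1.55], [0.28, 2.44], [-1.29, 4.43], [0.15, 1.84], [-2.92, 2.92]. Speed limits (rad/s): [2.57, 2.57, 3.14, 3.14, 3.14, 3.14, 3.14].

INTERFACE

Orientations are given as [roll, pitch, yaw] about the fixed x, y, z axes, in that order (R = Rz(yaw) Ry(pitch) Rx(roll)).
In Python, from workcell import arm, eyes gives the robot as it stands.
- The arm moves only by the tool jog_arm, never from a script. Its argument "rows" is text: rows parted by semicolons, each of 5 numbers parted by spaces: the shift along the world's x, y, z as a fraction of full scale, then the turn about the world's z as a fraction of full scale, then the opening, from -1 (shut) to 1 (fully open). In form: x y z spin claw; .... A call has 1 to 12 rows; each row shifts and turns the commanded pose from where the row before left it; what a row does not reach is not made up. Full scale, the value 1, is 10 cm for a shift and 30 degrees for a turn. A row lasts 1/10 s, in which the tool goes at most 50 mm and 8.59 degrees, less where a joint would pass 70% of its speed; a pose out of reach is approached as far as the arm can. A call with a number of a shift or a turn outside -1 to 1 is refused whole. A call with a gripper value outside its range is refused whole. The fingers move at their own pace and stop on an object; "force" is the grip in N (left out, the last holds). Time passes only in rows, so rows that do not move let the fingers close. It gives the time, the measured TCP pose, the force, the opening and the grip force at its end, in the units of the state.
- arm.get_state(): the state, without advancing time (a new reading comes with each control period).
- eyes.capture(name): name is "side" or "top" or "wrist"; returns (picture, depth): 420x560x3 uint8, red, green, blue; 420x560 float32, mm along the optical axis (not along the pixel's ray), 0 where there is no reading.
- eyes.get_calibration(name): a dict with "intrinsics" (3x3 intrinsics, pixels), "extrinsics" (4x4, takes a point from camera to world coordinates); the wrist camera has in their place "T_tool_cam" (4x4, takes a point from camera to tool coordinates, whose origin is the TCP and whose axes are the flange's). Camera axes: x right, y up, looking along -z (the intrinsics and any distortion apply to the point x, -y, -z); pixel columns grow to the right and rows downward; lengths in mm; the calibration is good to about 2 mm. A picture is of the moment at which its call begins: read the wrist's pose just before it. get_calibration takes no time and is no camera call.
- arm.hand_in(): hands the job in; it is judged then, once.
Trained networks look in the newest picture that a camera, given by its name, has taken for a name from the list of things; names that differ only in an ending like _2 or _b are one class to them, and where a whole thing is asked for, a point or a joint stands for the part that bears it (a point fixed in the world has none). Each returns a list of dicts, best first, with "confidence" (0 to 1); they miss things now and then, are a little off and sometimes report something else, mostly with a low value. They report only what shows in the picture. A call takes as long as a camera call. They do not tell look-alikes from the thing itself.
- eyes.look_for(camera, name): "bbox" ([left, top, width, height] in pixels, round what is visible of it).
- eyes.regions_of(camera, name): "region" (420x560 bool, what is visible of it) and "bbox" ([left, top, width, height] in pixels, round what is visible of it).
The state is a dict: "t": time; "joint_pos": joint angles; "qvel": joint speeds; "joint_efforts": joint torques, N m; "ee_pos": TCP position; "orientation": TCP orientation; "contact_force": force on the tool from outside, world axes, zero at the start; "moment": the same for the moment, N m; "width": opening from 0.0 (shut) to 1.0 (fully open); "grip_force": force on a finger pad.
Only numpy, scipy, OpenCV 4.12 (cv2) and the standard library are available. Lean on these libraries where they do the work, as an engineer would, in place of code of your own. Each camera call takes 0.05 s, during which the arm holds its last target. There are 200 camera calls.

TASK

Tidy away the three square white tumblers: they should end as one nested stack in the grey holder, the bottom one standing flat and square in the holder's square pocket, and the other two nested one into the next, upright and fully home with their shoulders resting on the rim below. Lower each into place rather than dropping it, and leave the soap, mug, jar, brush and shampoo bottle where they are.

Things in the scene. Friction and masses are not known exactly. Their poses are not given: they have to be found in the camera images.
- tumbler_a: one of three identical white square tumblers, upright, open top, 78 high. Foot 39 square up to 12; widens to 54 at 44, where a flat shoulder steps out to a straight collar, 44 to 78, 64 square outside, 58 inside (grip its flat sides). Nested in another, turned alike (any quarter turn): base 34 above the other's base, shoulder on its rim, 2 play. Origin: underside centre; x, y square to sides.
- tumbler_b: one of three identical white square tumblers, upright, open top, 78 high. Foot 39 square up to 12; widens to 54 at 44, where a flat shoulder steps out to a straight collar, 44 to 78, 64 square outside, 58 inside (grip its flat sides). Nested in another, turned alike (any quarter turn): base 34 above the other's base, shoulder on its rim, 2 play. Origin: underside centre; x, y square to sides.
- tumbler_c: one of three identical white square tumblers, upright, open top, 78 high. Foot 39 square up to 12; widens to 54 at 44, where a flat shoulder steps out to a straight collar, 44 to 78, 64 square outside, 58 inside (grip its flat sides). Nested in another, turned alike (any quarter turn): base 34 above the other's base, shoulder on its rim, 2 play. Origin: underside centre; x, y square to sides.
- holder: grey plastic bathroom holder, fixed to the counter, a block 100 (x) x 220 (y) x 28 high, with a square pocket towards one end (-y), a wide soap recess beside it holding a bar of soap, and two empty 18 round holes at the other end (+y). Origin: centre of the underside, z up.
- pocket (a point): centre of the floor of the holder's square pocket, 16 above the counter, axes parallel to the holder's. The pocket is 43 x 43 square to the holder, 12 deep, mouth chamfered by 2, at (0, -62) from the holder's centre. A tumbler's 39 foot stands in it with 2 to spare all round.
- soap: bar of soap 62 x 44 x 22, lying in the holder's recess; leave it. Origin: centre of the underside.
- mug: round white mug with a handle, diameter 74, 85 high; leave it. Origin: centre of the underside.
- jar: round white cream jar with black lid, diameter 68, 60 high; leave it. Origin: centre of the underside.
- brush: wooden bath brush 205 long, 50 wide, 30 high, bristles down, handle towards its -x, to the left; leave it. Origin under its mid-length.
- shampoo: white bottle, diameter 60, 190 high, to the right; leave it. Origin: centre of the underside.
Not all that is in view belongs to the job. Leave any yellow look-alike of the tumbler_b alone.

How it is judged:
By the outcome, as a careful person would: the job done as asked, in the order asked, and still so for the second after the job is handed in, with the robot touching nothing.
It also fails if it takes over 64 s, if anything falls off the work surface, if the arm or the gripper's body presses on something with over 40 N, if the wrist force passes 120 N, or if a joint passes its speed limit or range.

## Working session

There is one attempt and no reset: what is moved stays moved. The work goes in short steps, Python scripts to look and compute and a tool call to move; the robot and the scene stay as the last step left them, time stands still between calls to the robot, and variables do not carry over. Pictures are saved under pics/ and viewed, at most 10 in all, crops included, and the job is handed in when it is done.

Besides the shell and the picture viewer there is one more tool, called after "Request:" in YAML: its name, and indented under it one key for each argument. jog_arm: Moves the arm, as the interface text tells. Shift numbers are shares of 10 cm and turn numbers shares of 30 degrees, none past 1 either way. Its arguments: {"type":"object","properties":{"rows":{"type":"string"},"force":{"type":"number"}},"required":["rows"]}

```bash
mkdir -p pics; cat > h.py <<'E'
import numpy as np,cv2
from workcell import arm,eyes
from scipy.spatial.transform import Rotation as Ro
def pose():
    s=arm.get_state();T=np.eye(4);T[:3,:3]=Ro.from_euler('xyz',s['orientation']).as_matrix();T[:3,3]=s['ee_pos'];return T
def cap(n):
    T=pose() if n=='wrist' else None
    p,d=eyes.capture(n);c=eyes.get_calibration(n)
    E=np.array(T@c['T_tool_cam'] if n=='wrist' else c['extrinsics']);K=np.array(c['intrinsics'])
    v,u=np.mgrid[0:420,0:560]
    X=(u-K[0,2])/K[0,0]*d;Y=-(v-K[1,2])/K[1,1]*d
    W=np.stack([X,Y,-d,np.ones_like(d)],-1)@E.T
    W=W[...,:3];W[d==0]=np.nan
    return p,d,W,K,E
def save(p,n): cv2.imwrite('pics/'+n,p[...,::-1])
E
python3 - <<'E'
from h import *
ims=[]
for n in ['top','side']:
    p,d,W,K,E=cap(n);save(p,n+'0.png');np.save(n+'W.npy',W);print(n,K.tolist(),E.round(2).tolist(),eyes.get_calibration(n).keys())
    for t in ['tumbler_a','holder','soap','mug','jar','brush','shampoo']:
        for r in eyes.regions_of(n,t):
            w=W[r['region']];w=w[~np.isnan(w[:,0])]
            print(t,round(r['confidence'],2),r['bbox'],np.percentile(w,[5,50,95],axis=0).round(0).tolist() if len(w) else 0)
print(arm.get_state())
E
```

```text
top [[503.58289220288367, 0.0, 277.438453710271], [0.0, 503.58289220288367, 204.25655055012217], [0.0, 0.0, 1.0]] [[-0.02, 0.97, -0.23, 253.3], [-1.0, -0.02, -0.0, -23.72], [-0.01, 0.23, 0.97, 1343.68], [0.0, 0.0, 0.0, 1.0]] dict_keys(['intrinsics', 'extrinsics'])
tumbler_a 0.86 [350.5, 234.3, 37.3, 28.2] [[407.0, -290.0, -0.0], [443.0, -263.0, 43.0], [471.0, -223.0, 79.0]]
tumbler_a 0.78 [368.6, 174.0, 34.9, 35.9] [[547.0, -337.0, 1.0], [586.0, -312.0, 47.0], [612.0, -272.0, 79.0]]
tumbler_a 0.61 [402.1, 145.8, 33.3, 32.3] [[635.0, -435.0, 3.0], [676.0, -410.0, 47.0], [703.0, -365.0, 79.0]]
tumbler_a 0.56 [255.3, 233.7, 31.3, 33.1] [[404.0, -35.0, 2.0], [440.0, -4.0, 42.0], [467.0, 26.0, 79.0]]
holder 0.83 [205.3, 159.2, 85.7, 43.1] [[586.0, -41.0, 13.0], [632.0, 45.0, 27.0], [682.0, 158.0, 32.0]]
soap 0.79 [231.9, 165.5, 18.3, 23.8] [[609.0, 60.0, 27.0], [636.0, 79.0, 37.0], [664.0, 99.0, 42.0]]
soap 0.53 [370.6, 176.6, 34.2, 33.6] [[547.0, -337.0, 2.0], [586.0, -313.0, 48.0], [611.0, -272.0, 79.0]]
mug 0.74 [173.7, 220.9, 35.0, 46.4] [[412.0, 168.0, 2.0], [452.0, 203.0, 27.0], [49
[... 2090 characters left out ...]
: 0.8, 'joint_pos': array([ 1.25099331,  0.46744823, -0.01160927,  1.60271882,  0.00600488,
        1.07135836, -0.05630597]), 'qvel': array([-0.00113849,  0.00091878, -0.00214361,  0.00048507, -0.00112356,
        0.00050586, -0.00130431]), 'joint_efforts': array([ 1.40021548e-04, -5.20351553e+01, -1.28171619e-02, -2.44047028e+01,
       -5.67684788e-02,  1.12812908e-02,  1.48458116e-05]), 'ee_pos': array([ 177.60087285, -625.26106377,  404.71818091]), 'orientation': array([3.14148872e+00, 3.47293946e-05, 2.76736393e-01]), 'contact_force': array([-0.32868593, -0.23990661,  0.98069764]), 'moment': array([-0.00559084, -0.00069304, -0.08695216]), 'grip_force': 0.0, 'width': 0.9978848189869023}
```

View pics/top0.png

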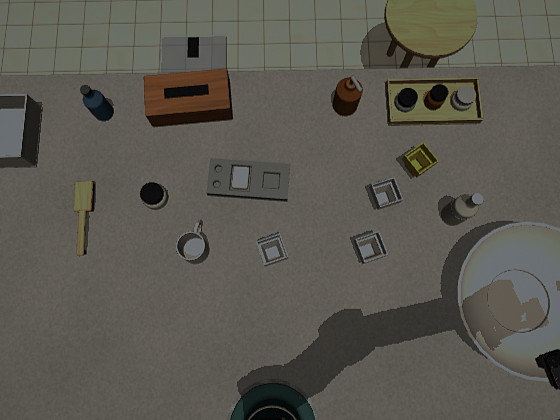

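View pics/side0.png

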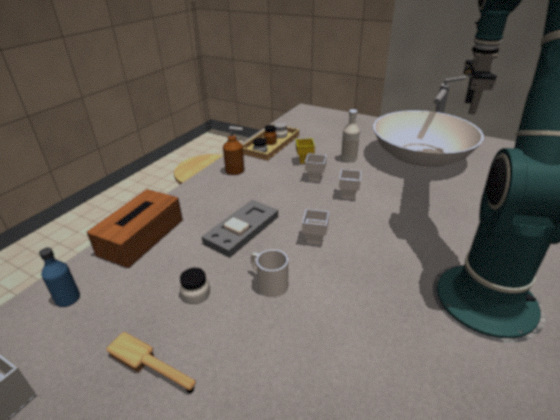

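The three white tumblers are at top-view pixels (385,193), (370,247) and (272,249). The look-alikes are the yellow one at (420,160), plus the soap (241,178), mug (190,246) and jar (152,195). The holder is at (248,180) with its pocket at (271,181). Next I estimate the rims and check a close crop.

```bash
python3 - <<'E'
from h import *
print(np.round(eyes.get_calibration('wrist')['T_tool_cam'],3).tolist())
for n in ['top','side']:
    W=np.load(n+'W.npy')
    for nm,c,(z0,z1),r in [('A',(440,-255),(70,84),55),('B',(580,-305),(70,84),55),('C',(437,-3),(70,84),55),('H',(633,60),(23,31),140)]:
        m=(np.hypot(W[...,0]-c[0],W[...,1]-c[1])<r)&(W[...,2]>z0)&(W[...,2]<z1)
        if nm=='H': m&=abs(W[...,0]-c[0])<75
        q=W[m][:,:2].astype(np.float32);print(n,nm,len(q),np.round(W[m][:,2].mean(),1),[np.round(x,1) for x in cv2.minAreaRect(q)])
p=cv2.imread('pics/top0.png')[120:290,200:480];cv2.imwrite('pics/c0.png',cv2.resize(p,None,fx=2.8,fy=2.8,interpolation=2))
E
```

```text
[[0.0, 0.964, 0.265, 74.65], [1.0, -0.0, -0.0, 0.584], [-0.0, 0.265, -0.964, 20.175], [0.0, 0.0, 0.0, 1.0]]
top A 152 76.5 [array([ 436.9, -255.9]), array([64.1, 65.4]), np.float64(18.1)]
top B 166 76.0 [array([ 579.3, -304.9]), array([65.3, 66.2]), np.float64(16.5)]
top C 137 77.0 [array([435.2,  -3.8]), array([64.8, 64.1]), np.float64(18.6)]
top H 1796 27.3 [array([636.7,  58.5]), array([220.5, 102.1]), np.float64(84.4)]
side A 108 74.3 [array([ 436.1, -255.9]), array([63.6, 71.9]), np.float64(18.3)]
side B 101 74.2 [array([ 578.5, -305. ]), array([63.8, 69.4]), np.float64(16.3)]
side C 164 74.5 [array([435.2,  -4.8]), array([64.5, 67.8]), np.float64(18.1)]
side H 1314 26.4 [array([636. ,  57.5]), array([223.2, 103.2]), np.float64(84.4)]
```

View pics/c0.png

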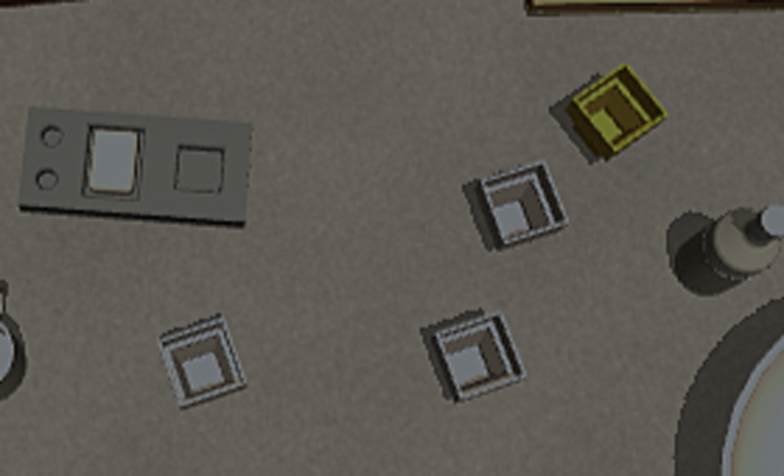

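The three white ones are the tumblers: the yellow one is plainly separate in the crop, and the rims measure about 64 square. I go to A first.

Request:
jog_arm:
  rows: "0.2 0.25 0 0.02 1;0.22 0.31 0 0.03 1;0.22 0.31 0 0 1;0.22 0.31 0 0 1;0.22 0.31 0 0 1;0.22 0.31 0 0 1;0.22 0.31 0 0 1;0.22 0.31 0 0 1;0.22 0.31 0 0 1;0.22 0.31 0 0 1;0.22 0.31 0 0 1;0.2 0.34 0 0 1"
  force: 20

```text
t: 2.0
ee_pos: [438.4, -255.2, 405.0]
orientation: [3.141, -0.001, 0.302]
contact_force: [1.0, -0.6, -0.2]
width: 1.0
grip_force: 0.0
```

```bash
cat >> h.py <<'E'
def look(c,z0,z1,r=60,name=None):
    s=arm.get_state();p,d,W,K,E=cap('wrist')
    m=(np.hypot(W[...,0]-c[0],W[...,1]-c[1])<r)&(W[...,2]>z0)&(W[...,2]<z1)
    q=W[m][:,:2].astype(np.float32)
    if name: save(p,name)
    print('tcp',np.round(s['ee_pos'],1),'yaw',np.round(np.degrees(s['orientation']),2),'F',np.round(s['contact_force'],1),'w',round(s['width'],3),'t',s['t'])
    if len(q)>5: print(len(q),'z',np.round(np.percentile(W[m][:,2],[5,50,95]),1),[np.round(x,2) for x in cv2.minAreaRect(q)])
    return p,d,W,K,E
E
python3 - <<'E'
from h import *
p,d,W,K,E=look((437,-256),72,84,60,'w1.png');np.save('w1.npy',W)
E
```

```text
tcp [ 438.4 -255.2  405. ] yaw [ 1.7995e+02 -3.0000e-02  1.7330e+01] F [ 1.  -0.6 -0.2] w 1.0 t 2.0
1195 z [73.2 77.7 78.9] [array([ 438.1 , -259.02]), array([64.53, 64.15]), np.float64(18.17)]
```

View pics/w1.png

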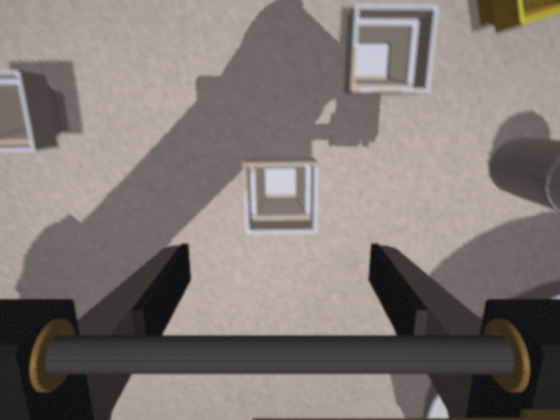

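The wrist view shows tumbler A centred at pixel (281,197) between the fingertips, with nothing else close. I descend and grip it.

Request:
jog_arm:
  rows: "-0.01 -0.025 -0.2 0.03 1;0 0 -0.35 0 1;0 0 -0.35 0 1;0 0 -0.35 0 1;0 0 -0.27 0 1;0 0 -0.15 0 1;0 0 0 0 1;0 0 0 0 -1;0 0 0 0 -1;0 0 0 0 -1;0 0 0 0 -1;0 0 0 0 -1"
  force: 20

```text
t: 3.25
ee_pos: [436.9, -258.9, 238.6]
orientation: [3.14, -0.001, 0.319]
contact_force: [-0.5, 0.8, 5.6]
width: 0.695
grip_force: 20.0
```

Request:
jog_arm:
  rows: "0 0 0 0 -1;0 0 0 0 -1;0 0 0.1 0 -1;0 0 0.3 0 -1;0 0 0.4 0 -1;0 0 0.4 0 -1;0 0 0.4 0 -1;0 0 0.1 0 -1;0 0 0 0 -1"

```text
t: 4.15
ee_pos: [436.6, -258.8, 409.4]
orientation: [3.139, -0.002, 0.318]
contact_force: [0.8, 0.6, -1.9]
width: 0.694
grip_force: 20.0
```

```bash
python3 - <<'E'
from h import *
s=arm.get_state();p,d,W,K,E=look((438,-257),300,301,60,'w2.png')
T=pose();L=(W-T[:3,3])@T[:3,:3]
np.save('w2L.npy',L);print(K.round(1).tolist(),s['grip_force'])
m=(np.hypot(L[...,0],L[...,1])<60)&(L[...,2]>100)&(L[...,2]<240)
print(m.sum(),np.percentile(L[m],[0,5,50,95,100],axis=0).round(1).tolist())
E
```

```text
tcp [ 436.6 -258.8  409.4] yaw [ 1.7983e+02 -1.2000e-01  1.8240e+01] F [ 0.8  0.6 -1.9] w 0.694 t 4.15
85 z [300.1 300.5 300.9] [array([ 431.58, -261.64]), array([11.65, 72.64]), np.float64(18.16)]
[[358.6, 0.0, 279.2], [0.0, 358.6, 209.2], [0.0, 0.0, 1.0]] 19.99137818813324
30590 [[-28.3, -48.0, 100.0], [-27.1, -38.5, 112.9], [3.8, 1.4, 170.8], [33.9, 41.3, 232.2], [34.4, 50.9, 235.0]]
```

View pics/w2.png

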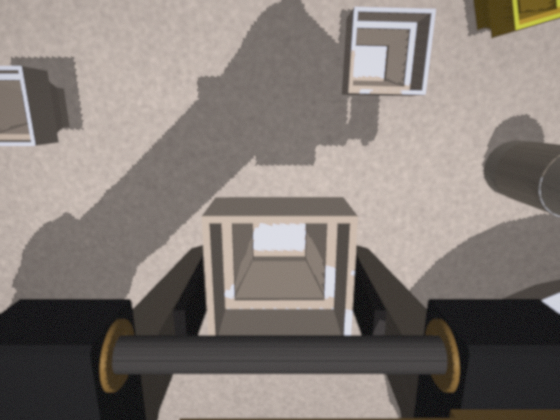

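The tumbler is held squarely, with its rim at rows 200–300. I move to just short of the pocket to view it with the wrist camera.

Request:
jog_arm:
  rows: "0.05 0.15 0 -0.03 -1;0.12 0.3 0 -0.1 -1;0.12 0.3 0 -0.1 -1;0.12 0.3 0 -0.1 -1;0.12 0.3 0 -0.1 -1;0.12 0.3 0 -0.1 -1;0.12 0.3 0 -0.1 -1;0.12 0.3 0 -0.1 -1;0.12 0.3 0 -0.06 -1;0.05 0.09 0 0 -1;0 0 0 0 -1;0 0 0 0 -1"

```text
t: 5.4
ee_pos: [542.1, 3.9, 406.3]
orientation: [3.14, 0.003, -0.096]
contact_force: [-0.4, -0.5, -0.2]
width: 0.693
grip_force: 20.0
```

```bash
cat >> h.py <<'E'
def inhand(L,zr=160.6):
    # front rim of a held tumbler in tool frame
    m=(abs(L[...,2]-zr)<6)&(abs(L[...,1])<38)&(L[...,0]>20)&(L[...,0]<50)
    q=L[m];f=q[abs(q[:,1])<25]
    print('rim z',np.percentile(q[:,2],[1,10,50]).round(1),'y',np.percentile(q[:,1],[.5,99.5]).round(1),'x',np.percentile(f[:,0],[.5,50,99]).round(1),len(q))
E
python3 - <<'E'
from h import *
p,d,W,K,E=look((636,58),23,31,140,'w3.png')
T=pose();L=(W-T[:3,3])@T[:3,:3];inhand(L);inhand(np.load('w2L.npy'))
# pocket floor
for z0,z1 in [(10,20),(12,19)]:
    m=(np.hypot(W[...,0]-630,W[...,1]+4)<45)&(W[...,2]>z0)&(W[...,2]<z1)
    v,u=np.nonzero(m);q=W[m];print(len(q),u.min(),u.max(),v.min(),v.max(),np.median(q,0).round(1),[np.round(x,2) for x in cv2.minAreaRect(q[:,:2].astype(np.float32))])
np.save('w3.npy',W)
E
```

```text
tcp [542.1   3.9 406.3] yaw [ 1.7994e+02  1.6000e-01 -5.4900e+00] F [-0.4 -0.5 -0.2] w 0.693 t 5.4
18807 z [26.4 27.9 29.2] [array([638.54,  55.57]), array([220.72,  99.94]), np.float64(84.53)]
rim z [159.8 160.5 161.5] y [-31.7  32.1] x [30.2 32.6 33.6] 2040
rim z [157.6 158.3 159.4] y [-30.4  33.4] x [30.9 33.5 34.3] 2325
2068 258 302 69 115 [633.3  -6.4  16. ] [array([632.68,  -6.41]), array([43.13, 42.86]), np.float64(84.49)]
2050 258 302 69 115 [633.3  -6.4  16. ] [array([632.68,  -6.41]), array([43.13, 42.86]), np.float64(84.49)]
```

View pics/w3.png

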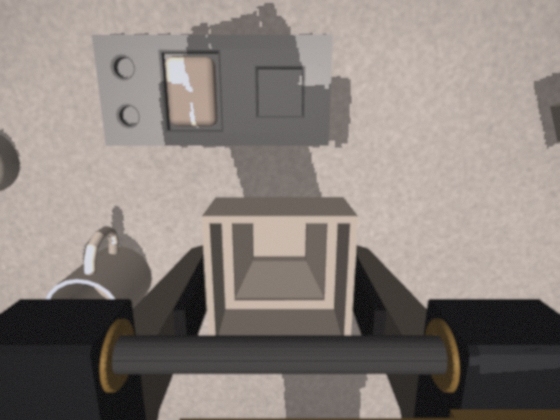

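The pocket shows at pixel (280,92) and measures 43 × 43 with its floor at z 16, which matches the given sizes. I hover over it, then check against the top and side cameras.

Request:
jog_arm:
  rows: "0.1 -0.01 0 0 -1;0.2 -0.02 -0.05 0 -1;0.2 -0.02 -0.2 0 -1;0.2 -0.02 -0.25 0 -1;0.13 -0.02 -0.25 0 -1;0.05 0 -0.25 0 -1;0 0 -0.15 0 -1;0 0 0 0 -1;0 0 0 0 -1;0 0 0 0 -1"

```text
t: 6.45
ee_pos: [631.0, -3.9, 294.3]
orientation: [-3.141, -0.002, -0.095]
contact_force: [0.8, -0.4, -1.5]
width: 0.69
grip_force: 20.0
```

```bash
cat >> h.py <<'E'
def ext(n,c,base,r=55):
    s=arm.get_state();p,d,W,K,E=cap(n)
    z=base+78;m=(np.hypot(W[...,0]-c[0],W[...,1]-c[1])<r)&(abs(W[...,2]-z)<7)
    # TCP-relative
    q=W[m];T=pose();L=(q-T[:3,3])@T[:3,:3]
    print(n,'tcp',s['ee_pos'].round(1),len(q),np.median(q[:,2]).round(1),'tool x',np.percentile(L[:,0],[1,99]).round(1),'y',np.percentile(L[:,1],[1,99]).round(1))
    return p,W,L
E
python3 - <<'E'
from h import *
s=arm.get_state();base=s['ee_pos'][2]-238.6
for n in ['top','side']:
    p,W,L=ext(n,s['ee_pos'][:2],base);save(p,n+'4.png');np.save(n+'4.npy',W)
s=arm.get_state();p,d,W,K,E=look((636,58),23,31,140,'w4.png')
c=eyes.get_calibration('wrist')['T_tool_cam'];L=(W-E[:3,3])@E[:3,:3]@c[:3,:3].T+c[:3,3]
inhand(L)
a=cv2.imread('pics/top4.png')[120:260,190:350];b=cv2.imread('pics/side4.png')[160:300,200:360]
cv2.imwrite('pics/c4.png',cv2.resize(np.hstack([a,b]),None,fx=2.5,fy=2.5,interpolation=2))
E
```

```text
top tcp [631.   -3.9 294.3] 20 132.8 tool x [-33.2 -10.7] y [-41.7 -27.8]
side tcp [631.   -3.8 294.4] 167 131.7 tool x [-33.1  32. ] y [-49.6  43. ]
tcp [630.9  -3.8 294.3] yaw [-1.7999e+02 -1.4000e-01 -5.4400e+00] F [-1.4  0.7 -1.4] w 0.694 t 6.55
20779 z [26.3 27.8 28.9] [array([638.06,  55.75]), array([221.07, 101.  ]), np.float64(84.49)]
rim z [159.6 160.2 161.2] y [-31.2  32.5] x [30.2 32.7 33.7] 2123
```

View pics/c4.png

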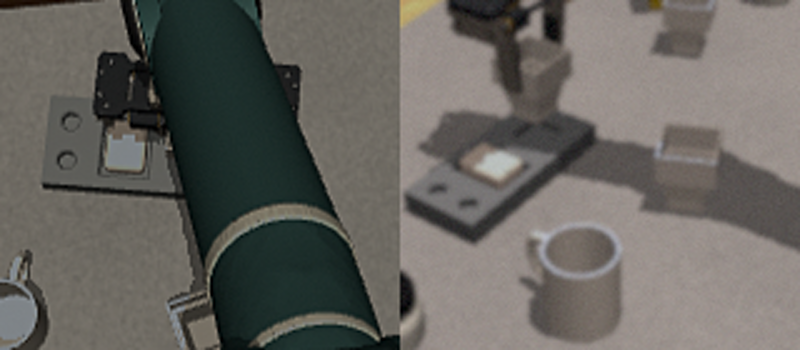

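The top camera is blocked by the arm. The wrist camera agrees with itself at two heights, so I use its estimate and lower gently while watching the force.

Request:
jog_arm:
  rows: "-0.007 -0.012 -0.1 0 -1;0 0 -0.1 0 -1;0 0 -0.05 0 -1;0 0 -0.03 0 -1;0 0 -0.03 0 -1;0 0 0 0 -1;0 0 0 0 -1"

```text
t: 7.3
ee_pos: [631.8, -5.2, 264.1]
orientation: [-3.142, -0.007, -0.095]
contact_force: [2.1, -1.1, 9.9]
width: 0.694
grip_force: 20.0
```

Request:
jog_arm:
  rows: "0 0 -0.02 0 -1;0 0 -0.02 0 -1;0 0 -0.02 0 -1;0 0 0 0 -1"

```text
t: 7.7
ee_pos: [634.1, -5.5, 260.7]
orientation: [-3.141, -0.015, -0.095]
contact_force: [5.0, -1.9, 16.9]
width: 0.694
grip_force: 20.0
```

```bash
python3 - <<'E'
from h import *
s=arm.get_state();print(s['joint_pos'].round(4),s['ee_pos'].round(1),s['contact_force'].round(1),s['moment'].round(2))
p,d,W,K,E=look((636,58),24,31,140,'w5.png')
c=eyes.get_calibration('wrist')['T_tool_cam'];L=(W-E[:3,3])@E[:3,:3]@c[:3,:3].T+c[:3,3]
inhand(L)
p2=cap('side')[0]
b=cv2.resize(p2[170:270,215:315],(420,420),interpolation=2)
save(np.hstack([p[:,100:460],b]),'c5.png')
E
```

```text
[ 0.1525  0.6281 -0.2691  1.7339  0.2231  0.7948 -1.8886] [634.1  -5.5 260.7] [ 5.  -1.9 16.9] [-0.57 -0.99  0.04]
tcp [634.1  -5.5 260.7] yaw [-179.97   -0.84   -5.47] F [ 5.  -1.9 16.9] w 0.694 t 7.7
25396 z [26.2 27.8 29.3] [array([640.32,  55.56]), array([220.97,  96.64]), np.float64(84.48)]
rim z [161.  162.  163.4] y [-31.3  32.5] x [32.8 34.5 35.9] 1772
```

View pics/c5.png

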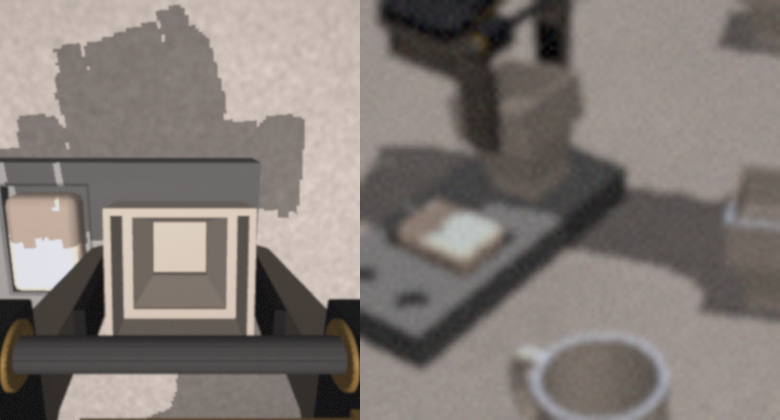

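The foot's -x edge caught on the pocket lip and the tumbler pitched slightly in the grip. I lift and re-measure it in the hand.

Request:
jog_arm:
  rows: "0 0 0.05 0 -1;0 0 0.1 0 -1;0 0 0.1 0 -1;0 0 0 0 -1;0 0 0 0 -1;0 0 0 0 -1"

```text
t: 8.4
ee_pos: [629.6, -5.0, 280.1]
orientation: [3.141, 0.001, -0.095]
contact_force: [0.2, 0.2, -1.1]
width: 0.695
grip_force: 20.0
```

```bash
cat >> h.py <<'E'
def tool(W,E):
    c=eyes.get_calibration('wrist')['T_tool_cam'];return (W-E[:3,3])@E[:3,:3]@c[:3,:3].T+c[:3,3]
def plane(q):
    A=np.c_[q[:,:2],np.ones(len(q))]
    for _ in range(4):
        s=np.linalg.lstsq(A,q[:,2],rcond=None)[0];r=abs(q[:,2]-A@s);k=r<max(.6,2*np.median(r));A=A[k];q=q[k]
    return np.degrees(np.arctan(s[:2])).round(2),q[:,2].mean().round(1),len(q)
def hand(n=None):
    p,d,W,K,E=look((636,58),24,31,140,n);L=tool(W,E);inhand(L)
    m=(abs(L[...,2]-161)<4)&(abs(L[...,1])<33)&(abs(L[...,0])<38);print('rim plane',plane(L[m]))
    m=(abs(L[...,2]-234)<8)&(abs(L[...,1])<24)&(abs(L[...,0])<30)&(W[...,2]>36)
    if m.sum()>50:
        q=L[m];print('floor',plane(q),np.percentile(q,[2,50,98],axis=0).round(1).tolist())
    return p,W,L
E
python3 - <<'E'
from h import *
p,W,L=hand('w6.png');np.save('L6.npy',L)
for u in [280]:
  print(L[195:330:5,u].round(1).tolist())
E
```

```text
tcp [629.6  -5.  280.1] yaw [ 1.7999e+02  7.0000e-02 -5.4400e+00] F [ 0.2  0.2 -1.1] w 0.695 t 8.4
23619 z [26.4 27.8 28.9] [array([638.49,  55.66]), array([221.35, 100.73]), np.float64(84.7)]
rim z [160.9 162.1 163.5] y [-31.3  32.6] x [32.8 34.5 35.9] 1774
rim plane (array([ 7.64, -0.1 ]), np.float64(162.1), 1603)
floor (array([ 8.71, -0.06]), np.float64(232.0), 1699) [[-23.4, -15.5, 227.5], [-8.0, 1.0, 231.9], [7.6, 16.9, 234.8]]
[[18.0, 1.0, 265.1], [14.7, 1.0, 263.9], [33.5, 0.9, 178.0], [35.2, 0.8, 163.6], [33.2, 0.8, 162.9], [15.2, 0.9, 214.4], [5.7, 1.0, 234.6], [3.0, 1.0, 232.8], [-0.0, 1.0, 232.1], [-3.7, 1.0, 233.1], [-6.4, 1.0, 231.2], [-10.2, 1.0, 232.4], [-13.0, 1.0, 230.9], [-16.0, 1.0, 230.2], [-19.4, 1.0, 230.1], [-22.6, 1.0, 229.6], [-22.5, 1.0, 222.0], [-23.0, 1.0, 216.2], [-23.3, 0.9, 210.5], [-23.6, 0.9, 204.9], [-23.9, 0.9, 199.9], [-24.5, 0.9, 195.5], [-24.1, 0.9, 189.5], [-25.2, 0.9, 186.4], [-27.9, 0.9, 186.0], [-28.6, 0.9, 182.5], [-28.3, 0.9, 177.6]]
```

```bash
python3 - <<'E'
from h import *
L=np.load('w2L.npy')
m=(abs(L[...,2]-160)<5)&(abs(L[...,1])<33)&(abs(L[...,0])<38);print('w2 rim',plane(L[m]))
T=np.eye(4);T[:3,:3]=Ro.from_euler('xyz',[179.94,.16,-5.49],degrees=True).as_matrix();T[:3,3]=[542.1,3.9,406.3]
W=np.load('w3.npy');L=(W-T[:3,3])@T[:3,:3]
m=(abs(L[...,2]-160)<5)&(abs(L[...,1])<33)&(abs(L[...,0])<38);print('w3 rim',plane(L[m]));print(L[195:330:5,280].round(1).tolist())
E
```

```text
w2 rim (array([0.04, 0.05]), np.float64(159.0), 1924)
w3 rim (array([0.16, 0.21]), np.float64(160.8), 1916)
[[-15.1, 1.4, 407.5], [33.5, 0.9, 187.8], [33.3, 0.9, 178.9], [33.7, 0.9, 169.0], [33.4, 0.9, 162.1], [31.6, 0.9, 161.2], [5.8, 1.0, 234.5], [2.6, 1.0, 234.1], [-1.1, 1.0, 235.3], [-4.5, 1.0, 235.2], [-7.8, 1.0, 234.9], [-10.9, 1.0, 234.1], [-14.6, 1.0, 234.8], [-15.7, 1.0, 229.4], [-16.2, 1.0, 222.8], [-17.2, 1.0, 217.8], [-19.1, 1.0, 214.9], [-18.8, 1.0, 207.9], [-20.3, 1.0, 204.7], [-21.6, 1.0, 201.3], [-22.8, 1.0, 197.7], [-22.0, 1.0, 191.1], [-25.8, 1.0, 192.4], [-27.7, 1.0, 190.5], [-27.5, 0.9, 185.3], [-27.6, 0.9, 180.9], [-27.6, 0.9, 176.5]]
```

```bash
python3 - <<'E'
from h import *
for f in ['w1.npy','w3.npy','top4.npy','topW.npy','sideW.npy']:
    W=np.load(f);m=(abs(W[...,2])<6)&(W[...,0]>350)&(W[...,0]<800)&(abs(W[...,1]+50)<350);q=W[m]
    q=q-[560,-50,0];print(f,plane(q),np.median(q[:,2]).round(2), 'xy mean',q.mean(0).round(0))
E
```

```text
w1.npy (array([ 0.03, -0.  ]), np.float64(-0.1), 51232) -0.06 xy mean [ -72. -139.    0.]
w3.npy (array([0.03, 0.01]), np.float64(-0.1), 67877) -0.08 xy mean [19. 17. -0.]
top4.npy (array([-0.01,  0.08]), np.float64(-0.2), 15227) -0.17 xy mean [10. -2. -0.]
topW.npy (array([0.02, 0.08]), np.float64(-0.2), 21242) -0.17 xy mean [ 5. -6. -0.]
sideW.npy (array([-0.09,  0.06]), np.float64(-1.5), 10238) -1.45 xy mean [-7. 73. -1.]
```

The calibration rotation is fine (counter plane level within 0.1°). The miss came from settling lag: the TCP was really at x 629.6. I set the tumbler flat on the free counter, release it and regrip firmly.

Request:
jog_arm:
  rows: "-0.1 -0.08 0.05 0 -1;-0.25 -0.2 0 0 -1;-0.3 -0.23 0 0 -1;-0.3 -0.23 0 0 -1;-0.15 -0.11 0 0 -1;0 0 -0.15 0 -1;0 0 -0.15 0 -1;0 0 -0.08 0 -1;0 0 -0.04 0 -1;0 0 -0.02 0 -1;0 0 -0.02 0 -1;0 0 0 0 -1"
  force: 12

```text
t: 9.65
ee_pos: [520.0, -89.9, 239.8]
orientation: [3.142, -0.0, -0.095]
contact_force: [-0.5, -0.4, -1.8]
width: 0.696
grip_force: 12.0
```

Request:
jog_arm:
  rows: "0 0 0 0 -1;0 0 -0.01 0 -1;0 0 0 0 -1"
  force: 6

```text
t: 9.95
ee_pos: [519.9, -90.0, 238.8]
orientation: [3.142, -0.0, -0.095]
contact_force: [-0.1, -0.4, -2.0]
width: 0.693
grip_force: 6.0
```

```bash
python3 - <<'E'
from h import *
hand()
E
```

```text
tcp [519.9 -90.  238.8] yaw [ 1.80e+02 -1.00e-02 -5.45e+00] F [-0.1 -0.4 -2. ] w 0.693 t 9.95
20781 z [26.3 27.8 28.9] [array([619.05,  -2.65]), array([101.81,  72.27]), np.float64(84.52)]
rim z [160.8 162.  163.5] y [-31.2  32.5] x [32.8 34.5 35.8] 1775
rim plane (array([ 7.76, -0.02]), np.float64(162.0), 1560)
```

Request:
jog_arm:
  rows: "0 0 -0.02 0 -1;0 0 -0.02 0 -1;0 0 -0.02 0 -1;0 0 0 0 -1"

```text
t: 10.4
ee_pos: [520.6, -90.0, 233.7]
orientation: [3.141, -0.002, -0.095]
contact_force: [-0.6, -0.1, 5.3]
width: 0.694
grip_force: 6.0
```

```bash
python3 - <<'E'
from h import *
hand()
E
```

```text
tcp [520.6 -90.  233.7] yaw [ 1.7998e+02 -1.2000e-01 -5.4400e+00] F [-0.6 -0.1  5.3] w 0.694 t 10.4
20586 z [26.3 27.8 29. ] [array([618.75,  -4.43]), array([98.44, 72.08]), np.float64(84.62)]
rim z [156.2 157.4 158.8] y [-31.3  32.5] x [31.2 33.2 34.3] 2140
rim plane (array([-3.08,  0.12]), np.float64(158.9), 1142)
```

Request:
jog_arm:
  rows: "0 0 0 0 -0.2;0 0 0 0 1;0 0 0 0 1;0 0 0.05 0 1;0 0 0 0 1;0 0 0 0 1"
  force: 45

```text
t: 11.05
ee_pos: [520.0, -90.0, 237.9]
orientation: [3.142, -0.0, -0.095]
contact_force: [-1.0, -0.3, -0.1]
width: 1.0
grip_force: 0.0
```

```bash
python3 - <<'E'
from h import *
hand()
E
```

```text
tcp [520.  -90.  237.9] yaw [ 1.80e+02 -2.00e-02 -5.45e+00] F [-1.  -0.3 -0.1] w 1.0 t 11.05
20666 z [26.3 27.8 29. ] [array([618.85,  -3.37]), array([100.31,  72.32]), np.float64(84.17)]
rim z [158.9 159.6 160.6] y [-31.1  32.3] x [22.  24.5 25.4] 1829
rim plane (array([1.01, 0.02]), np.float64(160.1), 1736)
```

Request:
jog_arm:
  rows: "-0.065 0.006 0.005 0 1;0 0 0 0 1;0 0 0 0 1;0 0 0 0 -1;0 0 0 0 -1;0 0 0 0 -1;0 0 0 0 -1;0 0 0 0 -1;0 0 0 0 -1;0 0 0.1 0 -1;0 0 0.3 0 -1;0 0 0.3 0 -1"
  force: 45

```text
t: 12.3
ee_pos: [513.0, -89.2, 308.9]
orientation: [-3.141, 0.002, -0.095]
contact_force: [1.4, -0.2, -0.9]
width: 0.691
grip_force: 45.0
```

Request:
jog_arm:
  rows: "0.2 0.14 0 0 -1;0.3 0.22 0 0 -1;0.3 0.22 0 0 -1;0.25 0.18 0 0 -1;0.12 0.08 0 0 -1;0 0 0 0 -1;0 0 0 0 -1;0 0 0 0 -1"

```text
t: 13.1
ee_pos: [629.5, -6.5, 308.2]
orientation: [3.141, 0.001, -0.096]
contact_force: [-0.7, -0.5, -1.4]
width: 0.691
grip_force: 45.0
```

```bash
python3 - <<'E'
from h import *
hand()
E
```

```text
tcp [629.5  -6.5 308.2] yaw [ 1.7995e+02  6.0000e-02 -5.5200e+00] F [-0.7 -0.5 -1.4] w 0.691 t 13.1
20040 z [26.2 27.8 29. ] [array([638.41,  55.64]), array([221.02, 100.23]), np.float64(84.53)]
rim z [159.1 159.7 160.7] y [-31.3  32.5] x [27.2 29.9 30.9] 2151
rim plane (array([0.03, 0.  ]), np.float64(160.5), 1940)
floor (array([1.47, 0.31]), np.float64(234.2), 979) [[-18.4, -15.8, 226.7], [-9.6, 1.0, 234.2], [1.8, 17.1, 235.6]]
```

Request:
jog_arm:
  rows: "0.042 0.009 -0.1 0 -1;0 0 -0.2 0 -1;0 0 -0.07 0 -1;0 0 0 0 -1;0 0 0 0 -1;0 0 0 0 -1;0 0 0 0 -1"

```text
t: 13.85
ee_pos: [634.9, -4.5, 272.0]
orientation: [-3.142, -0.001, -0.095]
contact_force: [-0.3, -0.1, -1.9]
width: 0.696
grip_force: 45.0
```

Request:
jog_arm:
  rows: "0 0 0 0 -1;0 0 0 0 -1;0 0 0 0 -1"

```text
t: 14.15
ee_pos: [634.6, -4.5, 271.4]
orientation: [3.142, -0.0, -0.095]
contact_force: [0.7, -0.3, -1.6]
width: 0.691
grip_force: 45.0
```

```bash
python3 - <<'E'
from h import *
for i in range(3): hand()
E
```

```text
tcp [634.6  -4.5 271.4] yaw [ 1.80e+02 -1.00e-02 -5.44e+00] F [ 0.7 -0.3 -1.6] w 0.691 t 14.15
23889 z [26.3 27.8 28.9] [array([638.55,  55.63]), array([221.23, 100.25]), np.float64(84.59)]
rim z [159.  159.8 160.8] y [-31.3  32.5] x [27.2 29.8 30.8] 2139
rim plane (array([ 0.12, -0.05]), np.float64(160.5), 1938)
floor (array([1.51, 0.01]), np.float64(234.3), 1005) [[-18.5, -15.8, 226.6], [-9.7, 1.0, 234.2], [1.8, 17.1, 235.3]]
tcp [634.6  -4.5 271.3] yaw [ 1.80e+02 -1.00e-02 -5.45e+00] F [-0.7  0.5 -0.9] w 0.693 t 14.2
23928 z [26.3 27.8 28.9] [array([638.44,  55.66]), array([221.18, 100.32]), np.float64(84.5)]
rim z [159.1 159.8 160.8] y [-31.2  32.5] x [27.1 29.8 30.9] 2141
rim plane (array([ 0.19, -0.03]), np.float64(160.5), 1930)
floor (array([ 1.5 , -0.07]), np.float64(234.3), 1016) [[-18.4, -15.8, 226.5], [-9.7, 0.3, 234.1], [1.8, 17.1, 235.2]]
tcp [634.6  -4.5 271.2] yaw [180.    -0.    -5.44] F [ 0.2 -0.1 -0.2] w 0.691 t 14.25
23950 z [26.2 27.8 28.9] [array([638.17,  55.77]), array([221.03, 100.85]), np.float64(84.52)]
rim z [159.2 159.8 160.8] y [-31.3  32.5] x [27.2 29.8 30.9] 2142
rim plane (array([0.07, 0.09]), np.float64(160.5), 1952)
floor (array([1.72, 0.12]), np.float64(234.3), 992) [[-18.4, -15.8, 226.4], [-9.8, 1.0, 234.2], [1.8, 17.1, 235.1]]
```

Request:
jog_arm:
  rows: "-0.009 -0.011 0 0 -1;0 0 0 0 -1;0 0 0 0 -1;0 0 -0.03 0 -1;0 0 -0.02 0 -1;0 0 -0.02 0 -1;0 0 -0.02 0 -1;0 0 0 0 -1;0 0 0 0 -1"

```text
t: 15.2
ee_pos: [633.7, -5.5, 262.1]
orientation: [3.142, 0.0, -0.095]
contact_force: [-0.1, -0.1, -1.6]
width: 0.69
grip_force: 45.0
```

In the pocket with no contact (base at about 23.7). I continue to the floor.

Request:
jog_arm:
  rows: "0 0 -0.02 0 -1;0 0 -0.02 0 -1;0 0 -0.02 0 -1;0 0 -0.01 0 -1;0 0 0 0 -1;0 0 0 0 -1"

```text
t: 15.8
ee_pos: [633.7, -5.6, 255.2]
orientation: [3.142, -0.0, -0.095]
contact_force: [-0.5, 0.3, -0.9]
width: 0.694
grip_force: 45.0
```

Request:
jog_arm:
  rows: "0 0 -0.008 0 -1;0 0 -0.006 0 -1;0 0 0 0 -1;0 0 0 0 -1"

```text
t: 16.2
ee_pos: [633.8, -5.6, 254.2]
orientation: [3.142, -0.0, -0.095]
contact_force: [-0.8, 0.4, 4.1]
width: 0.694
grip_force: 45.0
```

Request:
jog_arm:
  rows: "0 0 0 0 1;0 0 0 0 1;0 0 0 0 1;0 0 0.15 0 1;0 0 0.35 0 1;0 0 0.4 0 1;0 0 0.4 0 1;0 0 0.2 0 1;0 0 0.05 0 1;0 0 0 0 1;0 0 0 0 1;0 0 0 0 1"

```text
t: 17.4
ee_pos: [633.3, -5.7, 407.0]
orientation: [3.141, 0.003, -0.095]
contact_force: [0.5, 0.4, 0.0]
width: 0.996
grip_force: 0.0
```

```bash
python3 - <<'E'
from h import *
p,d,W,K,E=look((632.5,-6),89,99,55,'w7.png')
m=(np.hypot(W[...,0]-632.5,W[...,1]+6)<50)&(abs(W[...,2]-94)<4);print(plane(W[m]-[632,-6,0]))
p,d,W,K,E=look((638,57),23,31,140)
E
```

```text
tcp [633.3  -5.7 407. ] yaw [179.98   0.18  -5.45] F [0.5 0.4 0. ] w 0.996 t 17.4
1212 z [90.3 93.7 94.9] [array([632.43,  -6.17]), array([64.19, 64.08]), np.float64(84.5)]
(array([ 0.16, -0.03]), np.float64(93.8), 720)
tcp [633.4  -5.6 407.1] yaw [ 1.7999e+02  1.7000e-01 -5.4400e+00] F [0.3 0.3 0.4] w 1.0 t 17.45
11534 z [26.3 27.8 29.1] [array([638.14,  55.36]), array([220.51, 100.37]), np.float64(84.47)]
```

The first tumbler is home: rim at 93.7, level and square. Next is tumbler C.

Request:
jog_arm:
  rows: "-0.1 0 0 0.05 1;-0.25 0 0 0.12 1;-0.3 0 0 0.12 1;-0.3 0 0 0.12 1;-0.3 0 0 0.12 1;-0.3 0 0 0.12 1;-0.25 0 0 0.1 1;-0.13 -0.01 0 0.05 1;-0.03 0 0 0 1;0 0 0 0 1;0 0 0 0 1;0 0 0 0 1"

```text
t: 18.7
ee_pos: [438.3, -6.5, 408.7]
orientation: [-3.141, -0.0, 0.324]
contact_force: [0.1, -0.3, -0.9]
width: 1.0
grip_force: 0.0
```

```bash
python3 - <<'E'
from h import *
look((437,-7),72,84,60)
E
```

```text
tcp [438.3  -6.5 408.7] yaw [-1.7998e+02 -1.0000e-02  1.8560e+01] F [ 0.1 -0.3 -0.9] w 1.0 t 18.7
1154 z [73.  77.7 79. ] [array([436.68,  -6.57]), array([64.07, 64.12]), np.float64(18.19)]
```

Request:
jog_arm:
  rows: "-0.016 0 -0.2 -0.012 1;0 0 -0.35 0 1;0 0 -0.4 0 1;0 0 -0.35 0 1;0 0 -0.25 0 1;0 0 -0.15 0 1;0 0 0 0 1;0 0 0 0 1;0 0 0 0 1;0 0 0 0 -1;0 0 0 0 -1;0 0 0 0 -1"
  force: 45

```text
t: 19.95
ee_pos: [436.2, -6.7, 239.3]
orientation: [3.141, -0.001, 0.317]
contact_force: [-0.9, 0.1, 0.5]
width: 0.764
grip_force: 0.0
```

Request:
jog_arm:
  rows: "0 0 0 0 -1;0 0 0 0 -1;0 0 0 0 -1;0 0 0 0 -1;0 0 0.1 0 -1;0 0 0.3 0 -1;0 0 0.4 0 -1;0 0 0.4 0 -1;0 0 0.4 0 -1;0 0 0.1 0 -1;0 0 0 0 -1"

```text
t: 21.05
ee_pos: [436.1, -6.6, 410.2]
orientation: [3.14, -0.003, 0.317]
contact_force: [-1.0, -0.6, -1.1]
width: 0.69
grip_force: 45.0
```

Request:
jog_arm:
  rows: "0.1 0 0 -0.05 -1;0.25 0 0 -0.12 -1;0.3 0 0 -0.12 -1;0.3 0 0 -0.12 -1;0.3 0 0 -0.12 -1;0.3 0 0 -0.12 -1;0.25 0 0 -0.1 -1;0.13 0.01 0 -0.04 -1;0.03 0 0 0 -1;0 0 -0.3 0 -1;0 0 -0.2 0 -1;0 0 -0.1 0 -1"

```text
t: 22.25
ee_pos: [630.4, -5.7, 345.1]
orientation: [3.141, 0.006, -0.095]
contact_force: [-0.2, 0.1, -1.7]
width: 0.696
grip_force: 45.0
```

Request:
jog_arm:
  rows: "0 0 0 0 -1;0 0 0 0 -1;0 0 0 0 -1;0 0 0 0 -1"

```text
t: 22.65
ee_pos: [632.3, -5.5, 349.9]
orientation: [-3.142, -0.002, -0.096]
contact_force: [-0.6, -0.6, -0.9]
width: 0.696
grip_force: 45.0
```

```bash
python3 - <<'E'
from h import *
for i in range(2): hand()
E
```

```text
tcp [632.3  -5.5 349.9] yaw [-1.8e+02 -1.1e-01 -5.5e+00] F [-0.6 -0.6 -0.9] w 0.696 t 22.65
13671 z [26.3 27.8 29. ] [array([638.23,  55.58]), array([220.66, 100.52]), np.float64(84.51)]
rim z [160.1 160.7 161.6] y [-31.2  32.6] x [29.1 31.6 32.7] 2019
rim plane (array([-0.03,  0.25]), np.float64(161.4), 1954)
floor (array([1.22, 0.21]), np.float64(235.3), 1078) [[-16.6, -16.1, 226.5], [-7.3, 0.7, 235.1], [5.0, 16.9, 236.5]]
tcp [632.3  -5.5 349.8] yaw [-1.8e+02 -9.0e-02 -5.5e+00] F [ 0.4  0.4 -1. ] w 0.691 t 22.7
13853 z [26.2 27.8 29. ] [array([638.35,  55.67]), array([220.93, 100.41]), np.float64(84.56)]
rim z [160.  160.7 161.6] y [-31.3  32.5] x [29.1 31.6 32.7] 2015
rim plane (array([0.13, 0.22]), np.float64(161.4), 1918)
floor (array([1.11, 0.15]), np.float64(235.2), 1113) [[-16.7, -16.1, 226.4], [-7.2, 0.7, 235.1], [5.1, 16.9, 236.6]]
```

Request:
jog_arm:
  rows: "-0.004 0 0 0 -1;0 0 -0.1 0 -1;0 0 -0.15 0 -1;0 0 -0.1 0 -1;0 0 -0.06 0 -1;0 0 0 0 -1;0 0 0 0 -1;0 0 0 0 -1;0 0 0 0 -1"

```text
t: 23.65
ee_pos: [631.9, -5.5, 308.3]
orientation: [-3.142, -0.001, -0.096]
contact_force: [0.4, -0.8, -1.5]
width: 0.69
grip_force: 45.0
```

Request:
jog_arm:
  rows: "0 0 -0.05 0 -1;0 0 -0.05 0 -1;0 0 -0.03 0 -1;0 0 -0.02 0 -1;0 0 -0.02 0 -1;0 0 0 0 -1;0 0 0 0 -1;0 0 0 0 -1"

```text
t: 24.45
ee_pos: [631.8, -5.6, 291.0]
orientation: [3.142, -0.0, -0.096]
contact_force: [0.0, 0.7, -0.8]
width: 0.693
grip_force: 45.0
```

Request:
jog_arm:
  rows: "0 0 -0.01 0 -1;0 0 -0.008 0 -1;0 0 -0.008 0 -1;0 0 0 0 -1;0 0 0 0 -1"

```text
t: 24.95
ee_pos: [631.8, -5.7, 289.2]
orientation: [3.141, -0.001, -0.096]
contact_force: [-1.6, -1.0, 5.1]
width: 0.695
grip_force: 45.0
```

Request:
jog_arm:
  rows: "0 0 0 0 1;0 0 0 0 1;0 0 0 0 1;0 0 0.15 0 1;0 0 0.35 0 1;0 0 0.4 0 1;0 0 0.35 0 1;0 0 0.15 0 1;0 0 0 0 1;0 0 0 0 1;0 0 0 0 1"

```text
t: 26.05
ee_pos: [631.2, -5.7, 426.1]
orientation: [3.141, 0.004, -0.096]
contact_force: [-1.2, 0.4, 0.7]
width: 0.994
grip_force: 0.0
```

```bash
python3 - <<'E'
from h import *
p,d,W,K,E=look((632.5,-6),123,133,55)
m=(np.hypot(W[...,0]-632.5,W[...,1]+6)<50)&(abs(W[...,2]-128)<4);print(plane(W[m]-[632,-6,0]))
E
```

```text
tcp [631.2  -5.7 426.1] yaw [179.98   0.21  -5.5 ] F [-1.2  0.4  0.7] w 0.994 t 26.05
1393 z [124.5 127.7 128.9] [array([632.15,  -6.19]), array([64.19, 64.16]), np.float64(84.53)]
(array([-0.01, -0.09]), np.float64(127.8), 735)
```

The second is home too (rim at 127.7, level). Now tumbler B.

Request:
jog_arm:
  rows: "-0.03 -0.15 0 0.04 1;-0.06 -0.3 0 0.09 1;-0.06 -0.35 0 0.1 1;-0.06 -0.35 0 0.1 1;-0.06 -0.35 0 0.1 1;-0.06 -0.35 0 0.1 1;-0.06 -0.35 0 0.1 1;-0.06 -0.35 0 0.06 1;-0.05 -0.3 0 0.04 1;-0.01 -0.17 0 0 1;0 0 -0.1 0 1;0 0 -0.1 0 1"

```text
t: 27.3
ee_pos: [581.1, -306.1, 406.7]
orientation: [-3.14, 0.0, 0.287]
contact_force: [0.4, -0.4, -0.6]
width: 1.0
grip_force: 0.0
```

Request:
jog_arm:
  rows: "0 0 0 0 1;0 0 0 0 1;0 0 0 0 1"

```text
t: 27.6
ee_pos: [581.3, -306.2, 408.5]
orientation: [3.142, -0.001, 0.288]
contact_force: [-0.6, -0.9, 0.5]
width: 0.999
grip_force: 0.0
```

```bash
python3 - <<'E'
from h import *
look((580,-307),72,84,58)
E
```

```text
tcp [ 581.3 -306.2  408.5] yaw [ 1.80e+02 -3.00e-02  1.65e+01] F [-0.6 -0.9  0.5] w 0.999 t 27.6
1167 z [73.8 77.6 78.9] [array([ 580.33, -307.72]), array([64.71, 64.14]), np.float64(16.79)]
```

Request:
jog_arm:
  rows: "-0.008 -0.012 -0.2 0.01 1;0 0 -0.35 0 1;0 0 -0.4 0 1;0 0 -0.35 0 1;0 0 -0.25 0 1;0 0 -0.14 0 1;0 0 0 0 1;0 0 0 0 1;0 0 0 0 1;0 0 0 0 -1;0 0 0 0 -1;0 0 0 0 -1"
  force: 45

```text
t: 28.85
ee_pos: [580.0, -308.9, 239.9]
orientation: [3.141, -0.001, 0.291]
contact_force: [-0.6, -0.7, 0.9]
width: 0.762
grip_force: 0.0
```

Request:
jog_arm:
  rows: "0 0 0 0 -1;0 0 0 0 -1;0 0 0 0 -1;0 0 0 0 -1;0 0 0.1 0 -1;0 0 0.3 0 -1;0 0 0.4 0 -1;0 0 0.4 0 -1;0 0 0.4 0 -1;0 0 0.2 0 -1;0 0 0 0 -1"

```text
t: 29.95
ee_pos: [580.5, -308.9, 423.2]
orientation: [3.137, -0.005, 0.291]
contact_force: [-0.6, 0.1, -1.2]
width: 0.691
grip_force: 45.0
```

Request:
jog_arm:
  rows: "0.03 0.15 0 -0.04 -1;0.06 0.3 0 -0.09 -1;0.06 0.35 0 -0.1 -1;0.06 0.35 0 -0.1 -1;0.06 0.35 0 -0.1 -1;0.06 0.35 0 -0.1 -1;0.06 0.35 0 -0.1 -1;0.06 0.35 0 -0.06 -1;0.05 0.3 0 -0.04 -1;0.02 0.18 0 -0.01 -1;0 0 0 0 -1;0 0 0 0 -1"

```text
t: 31.15
ee_pos: [631.6, -6.5, 417.7]
orientation: [3.141, 0.002, -0.096]
contact_force: [-0.8, -0.7, -0.4]
width: 0.691
grip_force: 45.0
```

Request:
jog_arm:
  rows: "0 0 -0.1 0 -1;0 0 -0.1 0 -1;0 0 0 0 -1;0 0 0 0 -1;0 0 0 0 -1;0 0 0 0 -1"

```text
t: 31.75
ee_pos: [632.0, -5.8, 399.6]
orientation: [-3.142, -0.001, -0.096]
contact_force: [-1.4, -0.1, -1.7]
width: 0.689
grip_force: 45.0
```

```bash
python3 - <<'E'
from h import *
for i in range(2): hand()
E
```

```text
tcp [632.   -5.8 399.6] yaw [-1.80e+02 -4.00e-02 -5.51e+00] F [-1.4 -0.1 -1.7] w 0.689 t 31.75
10126 z [26.4 27.8 29.1] [array([638.26,  55.64]), array([220.78, 100.43]), np.float64(84.51)]
rim z [160.3 161.  161.9] y [-31.3  32.5] x [29.8 32.1 33.3] 2005
rim plane (array([0.02, 0.31]), np.float64(161.7), 1971)
floor (array([1.52, 0.3 ]), np.float64(235.5), 1100) [[-16.0, -16.2, 226.4], [-6.5, 0.3, 235.4], [6.0, 16.9, 236.9]]
tcp [632.   -5.8 399.6] yaw [-1.80e+02 -4.00e-02 -5.51e+00] F [ 0.   0.2 -1.7] w 0.696 t 31.8
10149 z [26.3 27.8 29.1] [array([638.39,  55.48]), array([220.74, 100.25]), np.float64(84.5)]
rim z [160.3 161.  161.9] y [-31.2  32.4] x [29.9 32.2 33.3] 2017
rim plane (array([0.06, 0.19]), np.float64(161.7), 1961)
floor (array([1.32, 0.13]), np.float64(235.5), 1105) [[-16.0, -16.1, 226.4], [-6.4, 0.3, 235.4], [6.0, 16.9, 236.9]]
```

Request:
jog_arm:
  rows: "-0.008 0.003 0 0 -1;0 0 -0.1 0 -1;0 0 -0.1 0 -1;0 0 0 0 -1;0 0 -0.1 0 -1;0 0 -0.15 0 -1;0 0 -0.1 0 -1;0 0 0 0 -1;0 0 0 0 -1;0 0 0 0 -1;0 0 0 0 -1"

```text
t: 32.95
ee_pos: [631.3, -5.4, 344.8]
orientation: [-3.142, -0.001, -0.096]
contact_force: [-0.1, 0.1, -2.0]
width: 0.693
grip_force: 45.0
```

Request:
jog_arm:
  rows: "0 0 -0.05 0 -1;0 0 -0.05 0 -1;0 0 -0.03 0 -1;0 0 -0.02 0 -1;0 0 0 0 -1;0 0 0 0 -1;0 0 0 0 -1"

```text
t: 33.65
ee_pos: [631.2, -5.4, 329.4]
orientation: [-3.142, -0.0, -0.096]
contact_force: [-0.2, -0.4, -1.5]
width: 0.695
grip_force: 45.0
```

Request:
jog_arm:
  rows: "0 0 -0.02 0 -1;0 0 -0.02 0 -1;0 0 -0.01 0 -1;0 0 0 0 -1;0 0 -0.006 0 -1;0 0 0 0 -1;0 0 0 0 -1"

```text
t: 34.35
ee_pos: [631.1, -5.5, 323.6]
orientation: [3.142, -0.0, -0.096]
contact_force: [0.5, 0.6, -0.9]
width: 0.691
grip_force: 45.0
```

Request:
jog_arm:
  rows: "0 0 -0.006 0 -1;0 0 -0.004 0 -1;0 0 0 0 -1;0 0 0 0 -1"

```text
t: 34.75
ee_pos: [631.2, -5.5, 323.5]
orientation: [3.141, -0.001, -0.096]
contact_force: [-1.6, -0.6, 5.7]
width: 0.695
grip_force: 45.0
```

Contact is at the expected height, so I release, rise and check.

Request:
jog_arm:
  rows: "0 0 0 0 1;0 0 0 0 1;0 0 0 0 1;0 0 0.15 0 1;0 0 0.35 0 1;0 0 0.4 0 1;0 0 0.35 0 1;0 0 0.15 0 1;0 0 0 0 1;0 0 0 0 1;0 0 0 0 1"

```text
t: 35.85
ee_pos: [630.7, -5.6, 460.4]
orientation: [3.141, 0.004, -0.096]
contact_force: [1.0, -0.8, -0.8]
width: 1.001
grip_force: 0.0
```

```bash
python3 - <<'E'
from h import *
p,d,W,K,E=look((632.5,-6),157,167,55,'w9.png')
m=(np.hypot(W[...,0]-632.5,W[...,1]+6)<50)&(abs(W[...,2]-162)<4);print(plane(W[m]-[632,-6,0]))
p2=cap('side')[0];b=cv2.resize(p2[130:270,210:350],(420,420),interpolation=2);save(np.hstack([p[:,100:460],b]),'c9.png')
E
```

```text
tcp [630.7  -5.6 460.4] yaw [179.98   0.22  -5.51] F [ 1.  -0.8 -0.8] w 1.001 t 35.85
1381 z [158.3 161.7 162.9] [array([632.11,  -6.15]), array([64.12, 64.18]), np.float64(84.57)]
(array([ 0.05, -0.07]), np.float64(161.8), 767)
```

View pics/c9.png

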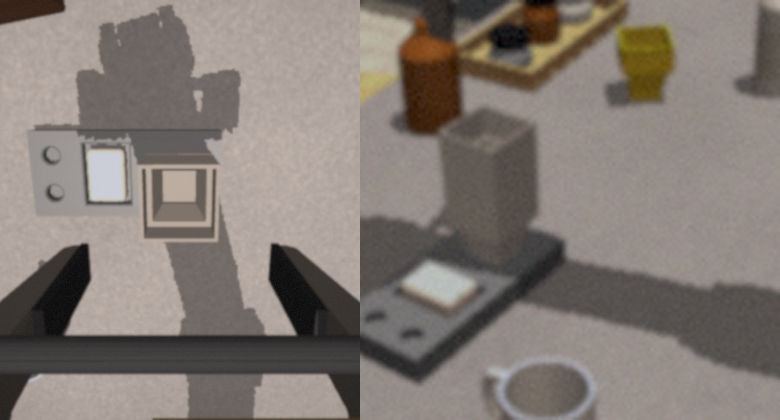

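The picture shows a single closed stack in the pocket (wrist crop (178,195), side crop (490,180)). It is upright, with its rim at 162, and the soap and mug are untouched.

```bash
python3 -c "
from workcell import arm
print(arm.hand_in())"
```

```text
the job is handed in; nothing more can be done
None
```

The three white tumblers stand as one level, fully nested stack in the holder's pocket (top rim at 162 mm, as it should be), and the job was handed in at about 36 s. The first tumbler caught the pocket lip on its first try, so I set it down, regripped it and lowered it in cleanly.

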